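# Set an eyelet and hold the index plunger out

### The job

At the eyelet press, push the lever all the way down to its stop to set the eyelet, then let it spring back up. Next, with the lever up, grip the knob of the index plunger at the rim of the press's turntable and pull it straight out, fully back against its spring, so that its pin is clear of the hole in the turntable. Finish while still holding the plunger pulled back, and leave everything else on the bench where it stands.

Things in the scene. Friction and masses are not known exactly. Their poses are not given: they have to be found in the camera images.
- press: Bolted-down eyelet press. Origin on the bench under the turntable's axis. Base plate 20 mm thick (x -80 to +155, y -100 to +100 mm in its frame); on its +x side a grey column and head, 60 mm wide in y, reaching forward to x = +20 mm over the turntable, 160 to 250 mm above the bench. The lever points to -y.
- lever (a joint): Lever angle, rad: 0 = up at rest, grows as it is pushed down, 0.6 = at its stop. Hinged about the press's x axis through lever_pivot; the handle's axis is 170 mm from it, towards -y of the press, 0.3 rad (50 mm) above the pivot at rest, 50 mm below it at the stop. A spring lifts it when released: about 5 N at the handle at the start, 12 N at the stop.
- lever_grip (a point): Middle of the lever's handle, on its axis (moves with the lever): a level grey plastic cylinder, 30 mm in diameter, 80 mm long, parallel to the press's x axis, standing free towards -x from the lever arm; 260 mm above the bench at rest. Push it down from above.
- lever_pivot (a point): Point on the lever's hinge axis, 210 mm above the bench; axes as press.
- index_table: Aluminium turntable, 120 mm across, top 90 mm above the bench, with six brass tags, and its plunger bracket (22 x 34 x 66 mm; ends 86 mm, its collar 91 mm, from the axis). Origin: on its axis, 20 mm above the bench. The level plunger lies on the -x side and is pulled towards -x of this body. Stands at various angles to the press; does not turn in this task. Includes the plunger it carries.
- plunger (a joint): How far the index plunger is pulled out: 0 = seated in the hole, 0.016 m = fully back at its stop. The pin is about 9 mm deep in the turntable at 0. A spring pulls it in: 8 N at 0, 14.4 N fully back.
- plunger_grip (a point): Grip point on the axis of the plunger's knob (moves with it), 112 mm from the turntable's axis when seated, 70 mm above the bench; axes as index_table, pull to its -x. The knob is a level bare-steel cylinder 22 mm in diameter, from 17 mm on the table side of this point to 16 mm outwards, then a flange 32 mm across, 6 mm thick. Free below; grip from above, a finger on either side.
- jar: Bystander: screw-top jar, 48 mm across, 60 mm tall. Origin at its underside. Leave it alone.
- tape: Bystander: roll of tape lying flat, 84 mm across, 24 mm tall. Origin at its underside. Leave it alone.
- oil: Bystander: small bottle, 42 mm across, 120 mm tall. Origin at its underside. Leave it alone.
- tray: Bystander: flat open steel tray, 100 x 75 x 22 mm. Origin at its underside. Leave it alone.
- screwdriver: Bystander: screwdriver lying on the bench, 180 mm long. Origin at its underside. Leave it alone.
- wrench: Bystander: spanner lying on the bench, 150 mm long. Origin at its underside. Leave it alone.
- meter: Bystander: hand-held multimeter lying flat, 150 x 75 x 34 mm. Origin at its underside. Leave it alone.

How it is judged (in metres and radians):
On the way, in this order (a step that is already met when the one before it is completed fails the run):
1. the lever is pushed down to its stop while the plunger is seated (value of joint lever above 0.56 rad and value of joint plunger below 0.004 m), for 0.1 s.
2. the lever has sprung back up, the plunger still seated (value of joint lever below 0.06 rad and value of joint plunger below 0.004 m), for 0.1 s.
3. the plunger is pulled fully back by the fingers (value of joint plunger above 0.013 m and contact force between the fingers and index_table above 3 N), for 0.2 s.
At the end, for the whole second after the job is handed in: The fingers still hold the plunger more than 13 mm back (of 16 mm), touching it with more than 3 N, and the lever is up (within 0.06 rad of rest) (all of step 3 and value of joint lever below 0.06 rad); the arm keeps its last pose, push and grip.
It fails at once if a bystander is shifted by more than 20 mm (distance of any of jar, tape, oil, tray, screwdriver, wrench, meter from where it was at the start of the episode above 0.02 m).
It also fails if it takes over 43 s, if anything falls off the work surface, if the arm or the gripper's body presses on something with over 40 N, if the wrist force passes 120 N, or if a joint passes its speed limit or range.

### The arm

A 6-joint arm with a two-finger parallel gripper is mounted at the origin on the work surface. World frame = base frame: x ahead of the robot, y to its left, z up, the work surface at z = 0. Lengths are in mm, angles in degrees, forces in N, time in s.
With the tool pointing down it reaches from about 300 to 850 mm from the base axis. Payload 4.2 kg.
Tool frame: the origin (TCP) lies midway between the tips of the shut fingers; the grasp point (between the pads) lies 19 mm behind it (env.hold_point_z is the z of the grasp point in the tool frame, in mm); z points along the fingers, y is the direction in which the jaws open and shut (so a half turn about z gives the same grasp; the last joint's range is limited). The gripper opens to 91 mm and grips with 3 to 60 N. Pads are 32 mm wide; open, the fingers measure 118 mm over their backs; the gripper's body (76 mm by 178 mm) begins 60 mm behind the grasp point.
Start: joints at [-76.146, 18.312, 89.639, -0, 72.044, -1.146], TCP at [148.824, -555.423, 213.976] pointing down, gripper open.
Joint ranges: [-177.97, 177.97], [-48.28, 115.42], [12.27, 149.76], [-77.06, 257.06], [2.81, 150.46], [-146.56, 146.56]. Speed limits (degrees/s): [147.25, 147.25, 180, 180, 180, 180].

### API

Orientations are given as [roll, pitch, yaw] about the fixed x, y, z axes, in that order (R = Rz(yaw) Ry(pitch) Rx(roll)).
In Python, from workcell import env, grab_frame, camera_params, spotter gives the robot as it stands. The module is installed in compiled form; this text tells all that it offers.
- The arm moves only by the shell command python3 -m jog 'ROWS' [FORCE]. ROWS is text: rows parted by semicolons, each of 7 numbers parted by spaces: the turn, a rotation vector about the world's x, y, z in units of 5 degrees (1.0 is 5 degrees), then the shift along the world's x, y, z in units of 25 mm (1.0 is 25 mm), then the opening, from 0 (shut) to 1 (fully open). A call has 1 to 5 rows; each row is the pose to reach, as a shift and turn from the pose commanded when the call began; what a row does not reach only later rows make up. A row lasts 1/8 s, in which the tool goes at most 62.5 mm and 10.7 degrees, less where a joint would pass 70% of its speed; a pose out of reach is approached as far as the arm can. A call with a gripper value outside its range is refused whole. The fingers move at their own pace and stop on an object; FORCE is the grip in N (left out, the last holds). Time passes only in rows, so rows that repeat a pose let the fingers close. It gives the time, the measured TCP pose, the force and the opening at its end, in the units of the state.
- env.state(): the state, without advancing time (a new reading comes with each control period).
- grab_frame(name): name is "scene" or "side" or "wrist"; returns the picture (384x512x3 uint8, red, green, blue); there is no depth.
- camera_params(name): a dict with "K" (3x3 intrinsics, pixels), "rvec" (rotation vector, rad) and "tvec" (3), from world to camera coordinates, as OpenCV has them. Camera axes: x right, y down, z forward; pixel columns grow to the right and rows downward; lengths in mm; the calibration is good to about 2 mm. A picture is of the moment at which its call begins: read the wrist's pose just before it. camera_params takes no time and is no camera call; for the wrist camera it gives the pose at the moment of the call.
- env.job_done(): hands the job in, once; it reports no verdict.
Trained networks look in the newest picture that a camera, given by its name, has taken for a name from the list of things; names that differ only in an ending like _2 or _b are one class to them, and where a whole thing is asked for, a point or a joint stands for the part that bears it (a point fixed in the world has none). Each returns a list of dicts, best first, with "conf" (0 to 1); they miss things now and then, are a little off and sometimes report something else, mostly with a low value. They report only what shows in the picture. A call takes as long as a camera call.
- spotter.look_for(query, camera): "box" ([left, top, width, height] in pixels, round what is visible of it).
- spotter.trace(query, camera): "region" (384x512 bool, what is visible of it) and "box" ([left, top, width, height] in pixels, round what is visible of it).
The state is a dict: "time_s": time; "qpos": joint angles; "qvel": joint speeds; "effort": joint torques, N m; "ee_pos": TCP position; "ee_rot": TCP orientation; "force": force on the tool from outside, world axes, zero at the start; "torque": the same for the moment, N m; "gripper_width": finger opening in mm.
Only numpy, scipy, OpenCV 4.12 (cv2) and the standard library are available. Lean on these libraries where they do the work, as an engineer would, in place of code of your own. Each camera call takes 0.05 s, during which the arm holds its last target. There are 200 camera calls.

## Working session

There is one attempt and no reset: what is moved stays moved. The work goes in short steps, Python scripts to look and compute and a shell command to move; the robot and the scene stay as the last step left them, time stands still between calls to the robot, and variables do not carry over. Pictures are saved under pics/ and viewed, about 8 in all and at most 12, crops included, and the job is handed in when it is done.

```bash
mkdir -p pics; python3 - <<'E'
from workcell import env, grab_frame, camera_params, spotter
import cv2,numpy as np
ims=[]
for c in ["scene","side"]:
    im=grab_frame(c); cv2.imwrite(f"pics/{c}0.png",im[...,::-1]); 
    for q in ["press","lever_grip","index_table","plunger_grip","lever"]:
        for r in spotter.look_for(q,c)[:2]: print(c,q,r)
    p=camera_params(c); print(p)
print(env.state()["ee_rot"],env.state()["time_s"])
E
```

```text
scene press {'box': [203.3, 157.7, 95.2, 113.6], 'conf': 0.63}
scene lever_grip {'box': [203.2, 155.8, 68.2, 34.3], 'conf': 0.84}
scene lever_grip {'box': [245.2, 178.7, 47.6, 52.6], 'conf': 0.29}
scene index_table {'box': [249.0, 182.3, 39.3, 44.7], 'conf': 0.9}
scene index_table {'box': [293.3, 164.2, 22.2, 21.2], 'conf': 0.5}
scene lever {'box': [203.4, 150.9, 69.4, 41.8], 'conf': 0.68}
{'K': array([[367.15349803,   0.        , 262.06779563],
       [  0.        , 367.15349803, 191.19097005],
       [  0.        ,   0.        ,   1.        ]]), 'rvec': array([ 2.04374847,  1.74672155, -0.48304023]), 'tvec': array([-160.996417  , -367.01415238, 1507.52852234])}
side press {'box': [184.6, 136.4, 118.8, 133.1], 'conf': 0.77}
side press {'box': [234.8, 138.7, 67.9, 55.0], 'conf': 0.65}
side lever_grip {'box': [234.9, 138.3, 68.5, 54.2], 'conf': 0.69}
side index_table {'box': [220.0, 198.8, 43.9, 58.1], 'conf': 0.91}
side plunger_grip {'box': [252.1, 241.9, 13.2, 11.3], 'conf': 0.57}
side plunger_grip {'box': [219.8, 199.4, 44.6, 56.1], 'conf': 0.27}
side lever {'box': [233.9, 140.5, 70.6, 51.8], 'conf': 0.79}
{'K': array([[380.85264089,   0.        , 251.82380798],
       [  0.        , 380.85264089, 188.62354444],
       [  0.        ,   0.        ,   1.        ]]), 'rvec': array([ 0.72600507, -2.68996968,  0.99115213]), 'tvec': array([ 510.61321285,  294.58450626, 1051.62134376])}
[ 1.79992953e+02 -1.41153821e-03  1.49979054e+01] 0.6
```

View pics/scene0.png

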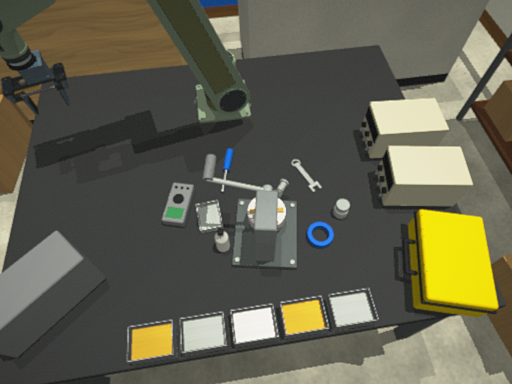

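View pics/side0.png

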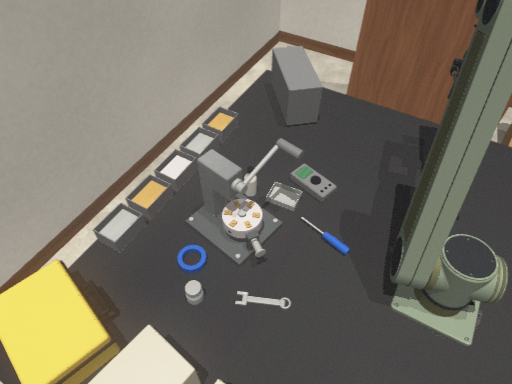

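The scene shows the press at about (265,225), the lever handle at (209,166) and the plunger knob at (284,184). In the side view the handle is at (290,149) and the knob at (258,246). I'll zoom in for exact pixels.

```bash
python3 - <<'E'
import cv2,numpy as np
a=cv2.imread("pics/scene0.png")[145:275,195:305]; b=cv2.imread("pics/side0.png")[132:262,185:310]
f=lambda i,w:cv2.resize(i,None,fx=w,fy=w,interpolation=cv2.INTER_CUBIC)
def g(i,x0,y0,s):
    i=f(i,s)
    for k in range(0,i.shape[1],10*s): cv2.putText(i,str(x0+k//s),(k,8),0,.3,(0,255,255)); cv2.line(i,(k,10),(k,14),(0,255,255))
    for k in range(0,i.shape[0],10*s): cv2.putText(i,str(y0+k//s),(0,k+4),0,.3,(0,255,255))
    return i
cv2.imwrite("pics/z.png",np.hstack([g(a,195,145,3),g(b,185,132,3)]) if 0 else cv2.hconcat([g(a,195,145,3),g(b,185,132,3)]))
E
```

```text
(no output)
```

View pics/z.png

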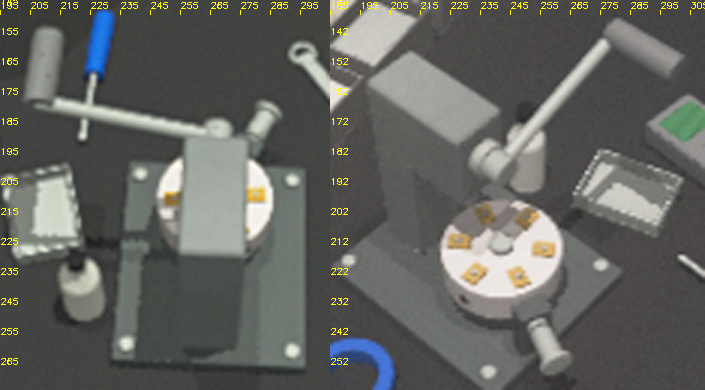

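The zoom puts the handle axis in the scene at (210.7,155.7) to (208.3,177.7), with its midpoint in the side view at (290,148). The turntable centre in the side view is (242.3,214.3). The knob flange is at scene (284,181) and side (260,252).

```bash
cat > h.py <<'E'
from workcell import env, grab_frame, camera_params, spotter
import cv2,numpy as np
def P(c):
    p=camera_params(c); R=cv2.Rodrigues(p["rvec"])[0]; return p["K"],R,p["tvec"]
def atz(c,uv,z,p=None):
    K,R,t=p or P(c); d=R.T@np.linalg.solve(K,[uv[0],uv[1],1.]); o=-R.T@t
    return o+d*(z-o[2])/d[2]
def tri(a,b):
    M=[]
    Ps=[K@np.c_[R,t] for K,R,t in (P("scene"),P("side"))]
    X=cv2.triangulatePoints(Ps[0],Ps[1],np.array(a,float).reshape(2,1),np.array(b,float).reshape(2,1))[:,0]; return X[:3]/X[3]
E
python3 - <<'E'
from h import *
np.set_printoptions(precision=1,suppress=True)
print("handle",tri((209.5,166.5),(290,148)),atz("scene",(209.5,166.5),260),atz("side",(290,148),260))
print("h ends",atz("scene",(210.7,155.7),260),atz("scene",(208.3,177.7),260),atz("side",(279,142.7),260),atz("side",(300.3,153.7),260))
print("table",atz("side",(242.3,214.3),90))
print("knob",[ (tri(a,b),atz("scene",a,70),atz("side",b,70)) for a,b in [((284.3,181),(259.7,252)),((281,188),(255,242))]])
print("corners",[atz("scene",q,20) for q in [(237.7,199.3),(296,199.3),(296.3,267.3),(232.3,265)]])
print("corners side",[atz("side",((x-330)/3+185,y/3+132),20) for x,y in [(621,270),(490,388)]])
E
```

```text
handle [504.7 -64.  265.7] [500. -65. 260.] [507.4 -68.8 260. ]
h ends [463.2 -58.5 260. ] [536.7 -71.3 260. ] [543.9 -72.6 260. ] [472.8 -62.6 260. ]
table [572.1  87.9  90. ]
knob [(array([467.5, 165.2,  77.1]), array([461.8, 165.1,  70. ]), array([470.5, 162.9,  70. ])), (array([494.3, 147.5,  81.9]), array([487. , 149.2,  70. ]), array([498.2, 141.1,  70. ]))]
corners [array([478.7,   3.5,  20. ]), array([509.5, 199.2,  20. ]), array([744.6, 151.4,  20. ]), array([706.8, -41.3,  20. ])]
corners side [array([477.7,   7.4,  20. ]), array([522.8, 194.4,  20. ])]
```

Geometry: the press axis is at (573,88) with yaw about -10°. The handle is at (504,-66,260). The plunger points along (-0.815,0.58), so the knob is at about (482,153,70) and the tool yaw should be about -35°. These agree with the given sizes, so I'll move to above the handle, fingers shut and turning on the way.

```bash
python3 -m jog '0 0 -1 1.2 1.6 1 0;0 0 -2 2.6 3.5 2 0;0 0 -3 4.1 5.5 3 0;0 0 -4 5.6 7.6 4 0;0 0 -5 7.1 9.8 4.8 0'; python3 -m jog '0 0 -1 1.4 2 0 0;0 0 -2 2.8 4 0 0;0 0 -3 4.2 6 0 0;0 0 -4 5.6 8 0 0;0 0 -5 7.1 9.8 0 0'; python3 - <<'E'
from h import *
s=env.state();print(s["ee_pos"],s["ee_rot"],s["force"],s["time_s"])
cv2.imwrite("pics/w1.png",grab_frame("wrist")[...,::-1])
for q in ["lever_grip","plunger_grip"]: print(q,spotter.look_for(q,"wrist")[:2])
E
```

```text
time_s: 1.23
ee_pos: [316.4, -324.7, 329.1]
ee_rot: [179.9, -0.1, -10.2]
force: [0.4, 0.1, 0.2]
gripper_width: 43.5
time_s: 1.85
ee_pos: [493.8, -79.3, 328.4]
ee_rot: [-180.0, -0.1, -35.1]
force: [0.7, -1.0, 0.6]
gripper_width: 0.7
[493.77052379 -79.26287021 328.37741487] [-1.79992953e+02 -5.93117168e-02 -3.51309195e+01] [ 0.67783227 -1.04554617  0.64315598] 1.85
lever_grip [{'box': [45.6, 138.4, 205.0, 90.7], 'conf': 0.72}]
plunger_grip [{'box': [118.6, 242.4, 16.1, 5.8], 'conf': 0.53}, {'box': [73.0, 133.8, 92.7, 111.6], 'conf': 0.35}]
```

View pics/w1.png

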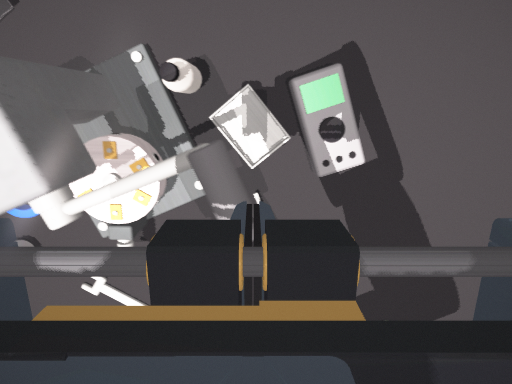

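The wrist view shows the handle from about (208,147) down to (235,215), next to the shut fingers at about (253,230). I'll place the handle in world coordinates from these pixels.

```bash
python3 - <<'E'
from h import *
np.set_printoptions(precision=1,suppress=True)
for q in [(190,155),(233,138),(209,146),(208,215),(211,195),(247,180),(228,190)]: print(q,atz("wrist",q,260)[:2],atz("wrist",q,275)[:2])
print(env.state()["ee_pos"])
E
```

```text
(190, 155) [547.1 -60.5] [547.5 -64.4]
(233, 138) [539.  -94.5] [539.9 -96.2]
(209, 146) [544.4 -76.3] [544.9 -79.1]
(208, 215) [501.1 -43. ] [504.4 -47.9]
(211, 195) [513.  -54.8] [515.5 -59. ]
(247, 180) [506.9 -84.6] [509.7 -86.9]
(228, 190) [508.7 -68. ] [511.5 -71.3]
[494.  -79.2 327.4]
```

```bash
python3 -m jog '0 0 0 .44 .3 -.5 0;0 0 0 .44 .3 -1.3 0;0 0 0 .44 .3 -1.9 0;0 0 0 .44 .3 -2.6 0;0 0 0 .44 .3 -3.2 0' ; python3 -m jog '0 0 0 0 0 -.7 0;0 0 0 0 0 -1.4 0;0 0 0 0 0 -2 0;0 0 0 0 0 -2.5 0;0 0 0 0 0 -2.9 0'
```

```text
time_s: 2.62
ee_pos: [503.9, -77.0, 248.9]
ee_rot: [179.8, -0.3, -35.1]
force: [-0.6, -7.2, 10.9]
gripper_width: 0.4
time_s: 3.25
ee_pos: [505.0, -74.6, 177.2]
ee_rot: [-179.9, -0.2, -35.1]
force: [-0.2, 2.1, 12.6]
gripper_width: 0.5
```

```bash
python3 -m jog '0 0 0 0 0 -.1 0;0 0 0 0 0 -.25 0;0 0 0 0 0 -.25 0;0 0 0 0 0 -.25 0'; python3 - <<'E'
from h import *
f=cv2.resize(grab_frame("side")[100:290,160:360],None,fx=3,fy=3,interpolation=2); cv2.imwrite("pics/s2.png",f[...,::-1])
E
```

```text
time_s: 3.75
ee_pos: [505.2, -74.0, 174.0]
ee_rot: [-179.8, -0.3, -35.1]
force: [-5.8, 2.7, 25.8]
gripper_width: 0.3
```

View pics/s2.png

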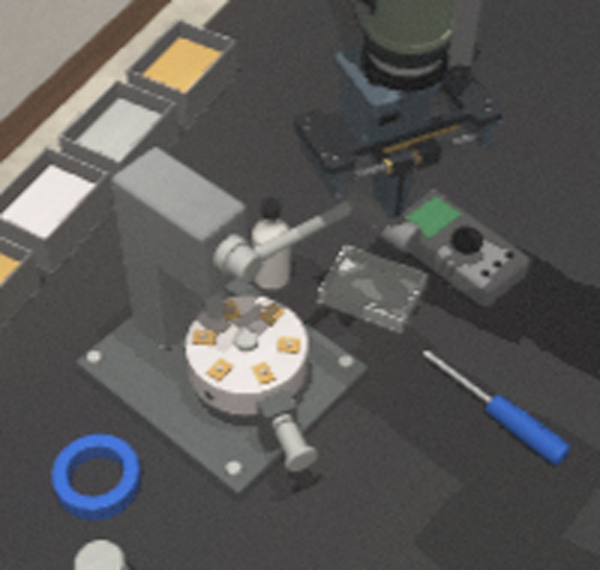

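The lever is fully down: z is 174 and the force rose to 26 N at the stop. The picture shows the handle under the fingers at about (395,225), with the plunger still seated. Now I'll lift.

```bash
python3 -m jog '0 0 0 0 0 .8 0;0 0 0 0 0 1.8 0;0 0 0 0 0 2.8 0;0 0 0 0 0 3.7 0;0 0 0 0 0 4.5 0'; python3 -m jog '0 0 0 -.4 0 1 0;0 0 0 -.9 0 2 0;0 0 0 -1.5 1 2.2 .3;0 0 0 -2 3 2.2 .6;0 0 0 -2.2 5 2.2 1' 50;  python3 -m jog '0 0 0 0 1.5 0 1;0 0 0 0 3 -1 1;0 0 0 0 4.1 -2.5 1;0 0 0 0 4.1 -4 1;0 0 0 0 4.1 -4.5 1'; python3 - <<'E'
from h import *
s=env.state();print(s["ee_pos"],s["ee_rot"],s["force"],s["time_s"])
cv2.imwrite("pics/w3.png",grab_frame("wrist")[...,::-1])
print(spotter.look_for("plunger_grip","wrist")[:2])
f=cv2.resize(grab_frame("side")[120:270,170:320],None,fx=2.5,fy=2.5,interpolation=2); cv2.imwrite("pics/s3.png",f[...,::-1])
a=cv2.imread("pics/w3.png"); b=cv2.imread("pics/s3.png"); b=cv2.copyMakeBorder(b[:,:280],0,384-375,0,0,0); cv2.imwrite("pics/c3.png",cv2.hconcat([a,b]))
E
```

```text
time_s: 4.42
ee_pos: [504.0, -74.3, 282.7]
ee_rot: [-179.9, -0.1, -35.1]
force: [-0.2, 0.4, -0.9]
gripper_width: 0.4
time_s: 5.05
ee_pos: [448.2, 51.5, 336.6]
ee_rot: [-180.0, -0.0, -35.2]
force: [1.4, 0.7, 0.1]
gripper_width: 27.6
time_s: 5.68
ee_pos: [447.6, 153.0, 221.9]
ee_rot: [179.8, 0.2, -35.0]
force: [0.7, -0.5, 0.6]
gripper_width: 77.8
[447.62111875 153.03315414 221.91359817] [ 1.79791139e+02  1.52416604e-01 -3.50335938e+01] [ 0.70344401 -0.52302136  0.5984103 ] 5.675
[{'box': [214.4, 92.5, 32.4, 76.4], 'conf': 0.78}, {'box': [480.7, 0.0, 31.3, 44.8], 'conf': 0.65}]
```

View pics/c3.png

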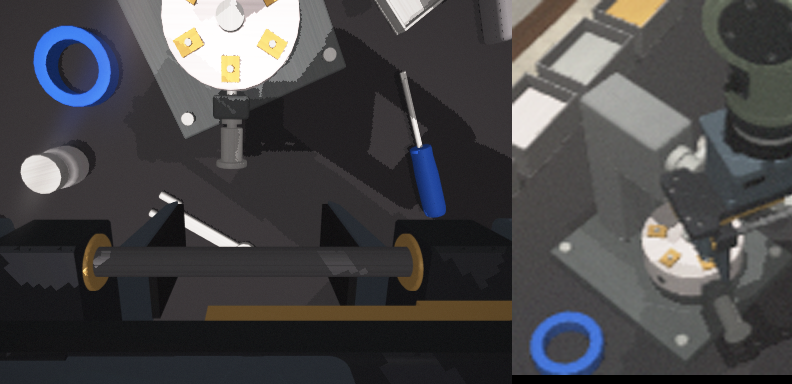

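The wrist view shows the knob and plunger axis running almost vertically, from the collar at (231,125) to the flange end at (232,167), so the jaw direction is right. The jar, at (50,170), is well to the side.

```bash
python3 - <<'E'
from h import *
np.set_printoptions(precision=1,suppress=True)
s=env.state(); 
a=atz("wrist",(230.5,12),95); c=atz("wrist",(231,25),90)
for n,q,z in [("hub",(230.5,12),95),("flange top outer",(232,161),85),("flange outer mid",(232,166),70),("knob start top",(231.5,122),81),("brk L",(214,95),86),("brk R",(248,95),86),("flangeL",(218,164),70),("flangeR",(247,164),70),("knobL",(221,140),70),("knobR",(243,140),70),("jar",(50,170),60)]:
    p=atz("wrist",q,z); print(n,p, "d from hub",np.linalg.norm(p[:2]-a[:2]))
r=spotter.trace("plunger_grip","wrist")
m=r[0]["region"];ys,xs=np.nonzero(m); print(r[0]["box"],r[0]["conf"])
for y in range(ys.min(),ys.max()+1,5): x=xs[ys==y]; print(y,x.min(),x.max())
E
python3 - <<'E'
import cv2
a=cv2.imread("pics/w3.png")[0:180,180:290]; cv2.imwrite("pics/w3z.png",cv2.resize(a,None,fx=3.3,fy=3.3,interpolation=2))
E
```

```text
hub [578.6  83.8  95. ] d from hub 0.0
flange top outer [472.9 159.9  85. ] d from hub 130.31554978486588
flange outer mid [467.  165.4  70. ] d from hub 138.30368114145756
knob start top [503.6 138.5  81. ] d from hub 92.84097974168958
brk L [533.  136.8  86. ] d from hub 69.93921621687275
brk R [514.8 110.9  86. ] d from hub 69.34308240996312
flangeL [477. 176.  70.] d from hub 137.22861879064143
flangeR [459.7 151.4  70. ] d from hub 136.79802585718102
knobL [495.1 158.7  70. ] d from hub 112.2220343509431
knobR [482.3 140.4  70. ] d from hub 111.80733857369934
jar [574.3 329.1  60. ] d from hub 245.3677985380185
[213.9, 91.7, 32.6, 78.3] 0.79
91 228 234Traceback (most recent call last):
  File "<stdin>", line 9, in <module>
    return umr_minimum(a, axis, None, out, keepdims, initial, where)
ValueError: zero-size array to reduction operation minimum which has no identity
```

View pics/w3z.png

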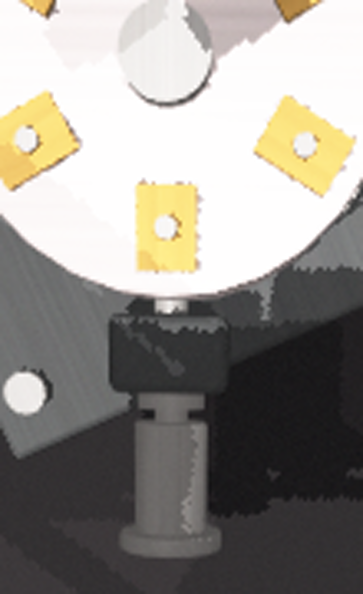

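```bash
python3 - <<'E'
from h import *
np.set_printoptions(precision=1,suppress=True)
from scipy.spatial.transform import Rotation as Ro
s=env.state(); R=Ro.from_euler("xyz",s["ee_rot"],degrees=True).as_matrix()
for n,q in [("knob0",(231.8,128.8)),("fl in",(231.8,160)),("fl out",(231.8,166.5))]:
    p=atz("wrist",q,70); print(n,p,"tool",R.T@(p-s["ee_pos"]))
print(R, s["ee_pos"])
E
```

```text
knob0 [498.6 143.5  70. ] tool [ 45.4 -19.5 155.5]
fl in [472.9 162.2  70. ] tool [ 13.5 -20.1 155.5]
fl out [467.3 166.3  70. ] tool [  6.7 -20.2 155.5]
[[ 0.8 -0.6  0. ]
 [-0.6 -0.8  0. ]
 [ 0.  -0.  -1. ]] [449.9 153.5 225.4]
```

The camera pose had settled by about 3 mm between the picture and that calculation. I'll move to just above the knob and measure again with the arm at rest.

```bash
python3 -m jog '0 0 0 .5 0 -1.2 1;0 0 0 1 0 -2.6 1;0 0 0 1.3 0 -3.8 1;0 0 0 1.36 0 -4.4 1;0 0 0 1.36 0 -4.4 1'; python3 -m jog '0 0 0 0 0 0 1;0 0 0 0 0 0 1'; python3 - <<'E'
from h import *
s=env.state();print(s["ee_pos"],s["ee_rot"])
p=P("wrist"); im=grab_frame("wrist"); s=env.state();print(s["ee_pos"])
import pickle; pickle.dump((p,s),open("w4.pkl","wb"))
z=cv2.resize(im[30:300,130:390],None,fx=2.2,fy=2.2,interpolation=2)
cv2.imwrite("pics/w4.png",z[...,::-1])
E
```

```text
time_s: 6.5
ee_pos: [483.1, 153.6, 114.4]
ee_rot: [180.0, 0.0, -35.0]
force: [-0.3, -0.2, -0.3]
gripper_width: 91.5
time_s: 6.75
ee_pos: [483.6, 154.0, 115.5]
ee_rot: [-179.9, -0.1, -35.0]
force: [0.1, -0.4, 0.9]
gripper_width: 91.6
[483.61585028 154.03663314 115.51213722] [-1.79890935e+02 -9.05529165e-02 -3.49977900e+01]
[483.48250621 154.01086585 115.31655096]
```

View pics/w4.png

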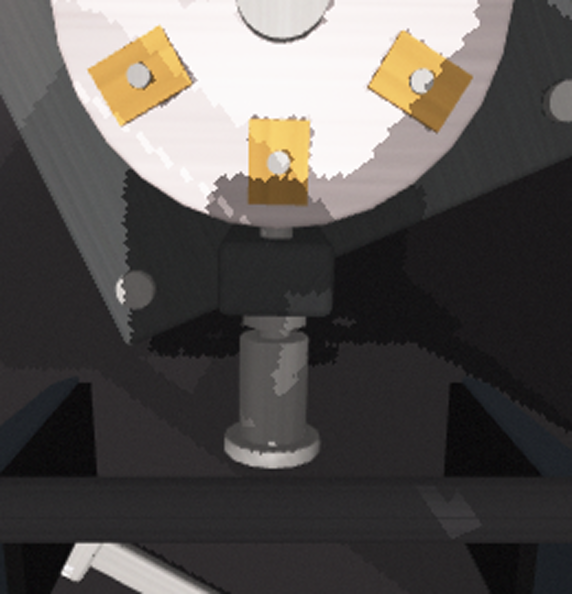

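The near view shows the knob between the open fingers. In the crop, its sides are at x 240 and 308, the table-side end is at y≈340, and the flange spans y≈437 to 452 at axis height.

```bash
python3 - <<'E'
from h import *
import pickle
from scipy.spatial.transform import Rotation as Ro
np.set_printoptions(precision=1,suppress=True)
p,s=pickle.load(open("w4.pkl","rb")); R=Ro.from_euler("xyz",s["ee_rot"],degrees=True).as_matrix()
for n,q,z in [("k0",(275,340),70),("flin",(272.3,437),70),("flout",(272,452),70),("flL",(224,445),70),("flR",(320,445),70),("bracket outer top",(275,312),86),("br in top",(277,240),86),("hub",(282,-5),95),("rim near",(280,227),90)]:
    w=atz("wrist",(q[0]/2.2+130,q[1]/2.2+30),z,p); print(n,w,"tool",R.T@(w-s["ee_pos"]))
E
```

```text
k0 [494.9 142.5  70. ] tool [15.9  2.9 45.3]
flin [468.3 162.2  70. ] tool [-17.1   2.1  45.3]
flout [464.  165.3  70. ] tool [-22.5   2.   45.3]
flL [475.2 176.9  70. ] tool [-20.  -13.9  45.3]
flR [457.  150.9  70. ] tool [-20.   17.9  45.3]
bracket outer top [505.2 135.4  86. ] tool [28.4  2.8 29.4]
br in top [522. 123.  86.] tool [49.3  3.3 29.4]
hub [572.1  86.7  95. ] tool [111.2   4.4  20.5]
rim near [524.9 120.   90. ] tool [53.4  4.1 25.4]
```

All sizes check out: the knob measures 33 mm long and the flange 32 mm across. The lateral offset is 2.4 mm, which I'll correct while descending before I grip.

```bash
python3 -m jog '0 0 0 -.07 -.07 -.6 1;0 0 0 -.07 -.07 -1.4 1;0 0 0 -.07 -.07 -2.1 1;0 0 0 -.07 -.07 -2.58 1;0 0 0 -.07 -.07 -2.58 1'; python3 -m jog '0 0 0 0 0 0 .5;0 0 0 0 0 0 .3;0 0 0 0 0 0 .15;0 0 0 0 0 0 0;0 0 0 0 0 0 0' 50;python3 -m jog '0 0 0 0 0 0 0;0 0 0 0 0 0 0;0 0 0 0 0 0 0'
```

```text
time_s: 7.42
ee_pos: [480.8, 152.0, 49.3]
ee_rot: [179.9, 0.0, -35.0]
force: [0.6, 0.6, 0.0]
gripper_width: 91.1
time_s: 8.05
ee_pos: [481.3, 152.1, 49.8]
ee_rot: [-180.0, -0.0, -35.0]
force: [0.7, 0.4, 0.3]
gripper_width: 44.3
time_s: 8.43
ee_pos: [483.8, 152.8, 50.4]
ee_rot: [-179.8, -0.2, -35.0]
force: [5.4, 1.4, -1.0]
gripper_width: 21.0
```

The opening is 21 mm, so the fingers are on the 22 mm knob. Now I'll pull along (-0.81,0.59).

```bash
python3 -m jog '0 0 0 -.1 .07 0 0;0 0 0 -.2 .15 0 0;0 0 0 -.32 .235 0 0;0 0 0 -.42 .305 0 0;0 0 0 -.5 .365 0 0'; python3 -m jog '0 0 0 0 0 0 0;0 0 0 0 0 0 0'
```

```text
time_s: 9.05
ee_pos: [473.6, 160.3, 50.5]
ee_rot: [-179.7, -0.5, -34.9]
force: [12.3, -6.7, -4.3]
gripper_width: 21.1
time_s: 9.3
ee_pos: [473.6, 160.4, 50.5]
ee_rot: [-179.7, -0.5, -34.9]
force: [11.0, -6.0, -4.3]
gripper_width: 20.7
```

It has moved about 12.7 mm at 13 N and is not at the stop yet, so I'll pull further.

```bash
python3 -m jog '0 0 0 -.06 .04 0 0;0 0 0 -.11 .08 0 0;0 0 0 -.15 .11 0 0;0 0 0 -.15 .11 0 0'; python3 -m jog '0 0 0 -.03 .02 0 0;0 0 0 -.06 .04 0 0;0 0 0 -.06 .04 0 0;0 0 0 -.06 .04 0 0'; python3 - <<'E'
from h import *
p=P("wrist"); a=grab_frame("wrist")[0:300,120:400]; b=cv2.resize(grab_frame("side")[120:270,170:320],(300,300),interpolation=2)
cv2.imwrite("pics/f.png",cv2.hconcat([np.ascontiguousarray(a[...,::-1]),np.ascontiguousarray(b[...,::-1])]))
s=env.state();print(s["ee_pos"],s["force"],s["gripper_width"],s["time_s"])
E
```

```text
time_s: 9.8
ee_pos: [471.0, 162.3, 50.5]
ee_rot: [-179.7, -0.6, -34.9]
force: [14.3, -9.7, -5.8]
gripper_width: 20.9
time_s: 10.3
ee_pos: [471.0, 162.3, 50.5]
ee_rot: [-179.7, -0.8, -34.8]
force: [18.3, -15.2, -7.5]
gripper_width: 20.9
[470.97315702 162.30608543  50.5208451 ] [ 18.43442817 -14.27229768  -8.70888964] 20.7280032227563 10.4
```

View pics/f.png

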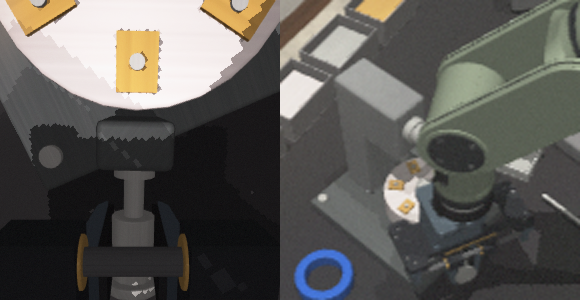

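It is at its stop: travel is 16 mm, and the force rose to 24 N without further motion. The wrist picture shows the bare rod between the collar (130,170) and the knob (130,215), with the fingers on the knob. I'll check the lever and then hand in.

```bash
python3 - <<'E'
from h import *
grab_frame("scene"); print(spotter.look_for("lever_grip","scene")[:2]); 
s=env.state();print(s["ee_pos"],s["force"],s["gripper_width"])
env.job_done()
E
```

```text
[{'box': [202.3, 153.4, 70.4, 37.8], 'conf': 0.56}, {'box': [203.3, 152.9, 94.1, 118.9], 'conf': 0.39}]
[470.98968451 162.30764167  50.53726361] [ 17.67174462 -15.91728423  -7.87526488] 21.16312181844415
the job is handed in; nothing more can be done
```

The job is done and handed in at about 10.5 s of the 43 s allowed, with the gripper still holding the plunger back. The hand-in reports no verdict, so success rests on the checks below.

- **Lever down:** I pushed it with shut fingers to z = 174 mm against an expected stop of about 175 mm. The force rose to 26 N there, and the side picture showed it down.
- **Lever back up:** I released it before touching the plunger. At hand-in its box in the scene camera was within about 2 to 4 px of the starting one. The detector's confidence was only 0.56, and the arm hid the lever in the last side view.
- **Plunger:** I gripped the knob from above at 50 N (opening 21 mm on the 22 mm knob) and pulled it out about 16 mm. There the force rose from about 17 to 24 N without further motion, so it is at its stop. The last wrist picture shows the bare rod and the fingers on the knob.

One measurement disagreed: my first reading of the knob position was about 3 mm off because the arm was still settling. I measured again from closer, with the arm at rest, before gripping.

I did not measure the bystanders again at the end. The arm's path stayed clear of them, and I saw no sign that any had moved.

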